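# Put the ink rollers back over their own drip trays

## Robot

A 6-joint arm with a two-finger parallel gripper is mounted at the origin on a cart in front of the work surface, level with it; the furniture and walls round the work are solid. World frame = base frame: x ahead of the robot, y to its left, z up, the work surface at z = 0. Lengths are in mm, angles in rad, forces in N, time in s.
With the tool pointing down it reaches from about 400 to 925 mm from the base axis. Payload 12.5 kg.
Tool frame: the origin (TCP) lies between the finger pads; the fingertips stand 19 mm ahead of it and the grasp point (between the pads) is the TCP (env.tips_ahead is the distance from the TCP to the fingertips, in mm); z points along the fingers, y is the line along which they close (so a half turn about z gives the same grasp; the last joint's range is limited). The gripper opens to 95 mm and grips with 3 to 60 N. Pads are 20 mm wide; open, the fingers measure 119 mm over their backs; the gripper's body (75 mm by 180 mm) begins 59 mm behind the grasp point.
Start: joints at [-1.36, 0.491, 1.559, -0, 1.092, -0.106], TCP at [194.728, -593.91, 198.661] pointing down, gripper open.
Joint ranges: [-3.1, 3.1], [-0.84, 2.19], [0.05, 2.79], [-1.13, 4.28], [0.06, 2.93], [-2.69, 2.69]. Speed limits (rad/s): [2.22, 2.22, 2.79, 3.14, 3.14, 3.14].

## Interface

Orientations are given as [roll, pitch, yaw] about the fixed x, y, z axes, in that order (R = Rz(yaw) Ry(pitch) Rx(roll)).
In Python, from cell import env gives the robot as it stands.
- The arm moves only by the shell command python3 -m crank 'ROWS'. ROWS is JSON, a list of rows, each a list of 5 numbers: the shift along the tool's x, y, z in mm, then the turn about the tool's z in degrees, then the finger opening in mm, from 0 to 95.1. In form: [[dx, dy, dz, yaw, grip], ...]. A call has 1 to 10 rows; each row is the pose to reach, as a shift and turn from the pose commanded when the call began, along the tool's axes at that moment; what a row does not reach only later rows make up. A row lasts 1/12 s, in which the tool goes at most 41.7 mm and 7.16 degrees, less where a joint would pass 70% of its speed; a pose out of reach is approached as far as the arm can. A call with a gripper value outside its range is refused whole. The fingers move at their own pace and stop on an object; the grip force is fixed at half the most. Time passes only in rows, so rows that repeat a pose let the fingers close. It gives the time, the measured TCP pose, the force, the opening and the grip force at its end, in the units of the state.
- env.state(): the state, without advancing time (a new reading comes with each control period).
- env.read_camera(name): name is "side" or "top" or "wrist"; returns a dict with "img" (384x512x3 uint8, blue, green, red), "K" (3x3 intrinsics, pixels), "pose" (4x4, takes a point from camera to world coordinates). Camera axes: x right, y down, z forward; pixel columns grow to the right and rows downward; lengths in mm; the calibration is good to about 2 mm. A picture is of the moment at which its call begins. There is no depth.
- env.job_done(): hands the job in; it is judged then, once.
The state is a dict: "t": time; "joints": joint angles; "qvel": joint speeds; "tau": joint torques, N m; "eef_pos": TCP position; "tcp_rot": TCP orientation; "ft_force": force on the tool from outside, world axes, zero at the start; "moment": the same for the moment, N m; "opening": opening from 0.0 (shut) to 1.0 (fully open); "grip_force": force on a finger pad.
Only numpy, scipy, OpenCV 4.12 (cv2) and the standard library are available. Lean on these libraries where they do the work, as an engineer would, in place of code of your own. Each camera call takes 0.05 s, during which the arm holds its last target. There are 200 camera calls.

## Task

The three washed ink rollers were put back on each other's stands. Put each one on the stand that suits it, the thickest roller over the widest drip tray, the middle one over the medium tray and the thinnest over the narrowest, using the empty spare stand without a tray as the go-between and leaving it empty again. Never lay a roller down on the bench or in a tray (each must finally rest with its bare spindle ends down in both wire valleys), and leave the things around the stands where they are.

Things in the scene. Friction and masses are not known exactly. Their poses are not given: they have to be found in the camera images.
- roller_thick: Ink roller, thickest of three: black rubber barrel 60 mm thick, 90 mm long; at each end 30 mm of bare steel spindle (12 mm thick), then a wooden handle (22 mm thick, 28 mm long); 206 mm overall, 0.42 kg +-30%. Origin: middle of the barrel, on its axis; x along the axis (it may have rolled about x). Grip it from above across the middle of the barrel; only the bare spindle rests in a stand.
- roller_middle: Ink roller, middle one of three: black rubber barrel 46 mm thick, 90 mm long; at each end 30 mm of bare steel spindle (12 mm thick), then a wooden handle (22 mm thick, 28 mm long); 206 mm overall, 0.30 kg +-30%. Origin: middle of the barrel, on its axis; x along the axis (it may have rolled about x). Grip it from above across the middle of the barrel; only the bare spindle rests in a stand.
- roller_thin: Ink roller, thinnest of three: black rubber barrel 32 mm thick, 90 mm long; at each end 30 mm of bare steel spindle (12 mm thick), then a wooden handle (22 mm thick, 28 mm long); 206 mm overall, 0.18 kg +-30%. Origin: middle of the barrel, on its axis; x along the axis (it may have rolled about x). Grip it from above across the middle of the barrel; only the bare spindle rests in a stand.
- stand_wide: Fixed stand of 6 mm bent wire, 130 x 160 mm, widest drip tray. At x = -60 and +60 mm an M-shaped wire end, 112 mm high: its middle valley (90 degree V, 48 mm wide at the top) takes a roller's spindle, axis then along the stand's x, 98 mm above the worktop, with 12 mm play either way along x. Origin: on the worktop under the middle; z up. Metal tray 112 x 130 mm, hung level under the roller, rim 52 mm above the worktop.
- stand_medium: Fixed stand of 6 mm bent wire, 130 x 128 mm, medium drip tray. At x = -60 and +60 mm an M-shaped wire end, 112 mm high: its middle valley (90 degree V, 48 mm wide at the top) takes a roller's spindle, axis then along the stand's x, 98 mm above the worktop, with 12 mm play either way along x. Origin: on the worktop under the middle; z up. Metal tray 112 x 98 mm, hung level under the roller, rim 52 mm above the worktop.
- stand_narrow: Fixed stand of 6 mm bent wire, 130 x 98 mm, narrowest drip tray. At x = -60 and +60 mm an M-shaped wire end, 112 mm high: its middle valley (90 degree V, 48 mm wide at the top) takes a roller's spindle, axis then along the stand's x, 98 mm above the worktop, with 12 mm play either way along x. Origin: on the worktop under the middle; z up. Metal tray 112 x 68 mm, hung level under the roller, rim 52 mm above the worktop.
- stand_spare: Fixed stand of 6 mm bent wire, 130 x 113 mm, the spare: no tray. At x = -60 and +60 mm an M-shaped wire end, 112 mm high: its middle valley (90 degree V, 48 mm wide at the top) takes a roller's spindle, axis then along the stand's x, 98 mm above the worktop, with 12 mm play either way along x. Origin: on the worktop under the middle; z up. Empty at the start; the go-between place.
- paint_tin: Bystander, loose: closed paint tin, 77 mm across, 76 mm high, beyond the stands. Origin: centre of its underside. To be left alone.
- bench_hook: Bystander, loose: small wooden bench hook lying flat, 170 x 100 mm, 32 mm high at its back stop, beyond the stands on the right. Origin: centre of its underside. To be left alone.
- bulldog_clip: Bystander, loose: steel bulldog clip lying flat, 49 x 50 mm, 8 mm high, beyond the stands. Origin: centre of its underside. To be left alone.

How it is judged:
By the outcome, as a careful person would: the job done as asked, in the order asked, and still so for the second after the job is handed in, with the robot touching nothing.
It also fails if it takes over 115 s, if anything falls off the work surface, if the arm or the gripper's body presses on something with over 40 N, if the wrist force passes 120 N, or if a joint passes its speed limit or range.

## Working session

There is one attempt and no reset: what is moved stays moved. The work goes in short steps, Python scripts to look and compute and a shell command to move; the robot and the scene stay as the last step left them, time stands still between calls to the robot, and variables do not carry over. Pictures are saved under pics/ and viewed, at most 14 in all, crops included, and the job is handed in when it is done.

```bash
mkdir -p pics; python3 - <<'E'
from cell import env
import cv2,numpy as np
s=env.state();print(s['t'],s['eef_pos'],s['tcp_rot'])
for n in('top','side'):
    r=env.read_camera(n);cv2.imwrite(f'pics/{n}0.png',cv2.resize(r['img'],(800,600),interpolation=cv2.INTER_CUBIC))
    print(n,r['K'].tolist(),np.round(r['pose'],4).tolist())
E
```

```text
0.0 [ 194.6581354  -593.63826516  198.05595837] [-3.14050475e+00 -1.27038202e-04  3.16785295e-01]
top [[427.33171032865204, 0.0, 253.80915562278452], [0.0, 427.33171032865204, 184.9471105551587], [0.0, 0.0, 1.0]] [[0.0032, -0.9974, 0.0722, 535.2609], [-1.0, -0.0033, -0.0009, 17.7187], [0.0011, -0.0722, -0.9974, 1268.5773], [0.0, 0.0, 0.0, 1.0]]
side [[450.8194950607399, 0.0, 266.24386161158617], [0.0, 450.8194950607399, 197.31354728638138], [0.0, 0.0, 1.0]] [[-0.9992, 0.0352, -0.0203, 663.2614], [0.0344, 0.4672, -0.8835, 1241.2454], [-0.0216, -0.8834, -0.4681, 732.0067], [0.0, 0.0, 0.0, 1.0]]
```

View pics/top0.png

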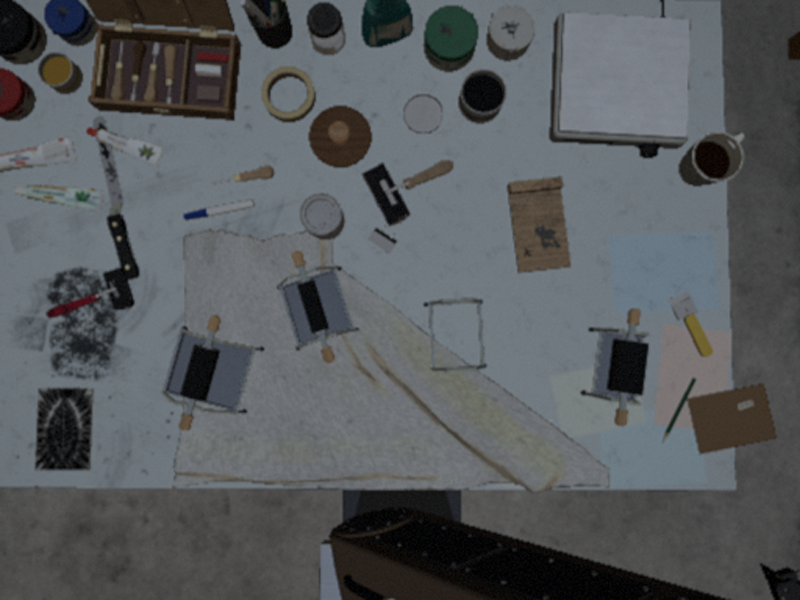

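View pics/side0.png

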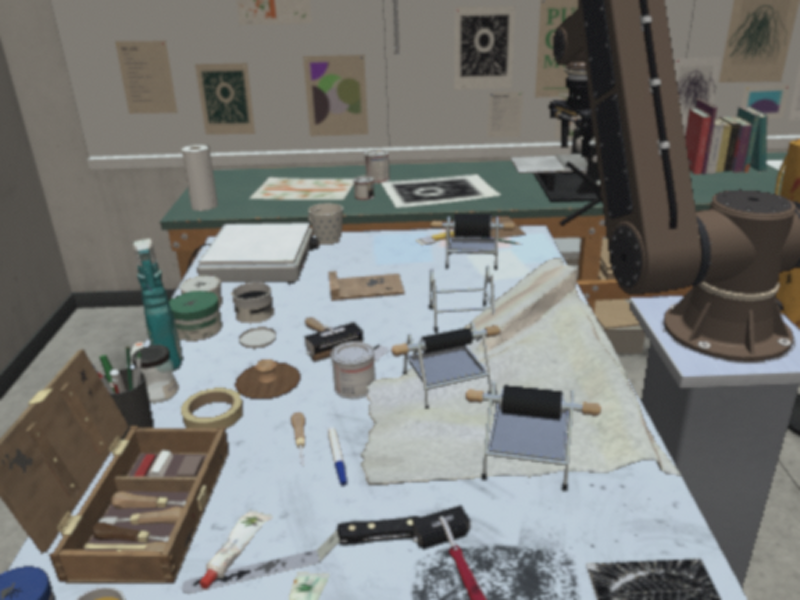

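The top view shows the wide stand with the middle roller at (200,372), the medium stand with the thin roller at (315,305), the narrow stand with the thick roller at (620,365) and the empty spare at (457,333).

```bash
python3 - <<'E'
from cell import env
import cv2,numpy as np
im=env.read_camera('top')['img']
T=[]
for cx,cy in((128,238),(202,196),(397,235),(292,214)):
    c=im[cy-37:cy+38,cx-50:cx+50];T.append(cv2.convertScaleAbs(cv2.resize(c,(400,300),interpolation=cv2.INTER_CUBIC),alpha=1.6))
cv2.imwrite('pics/m.png',np.vstack([np.hstack(T[:2]),np.hstack(T[2:])]))
E
```

```text
(no output)
```

View pics/m.png

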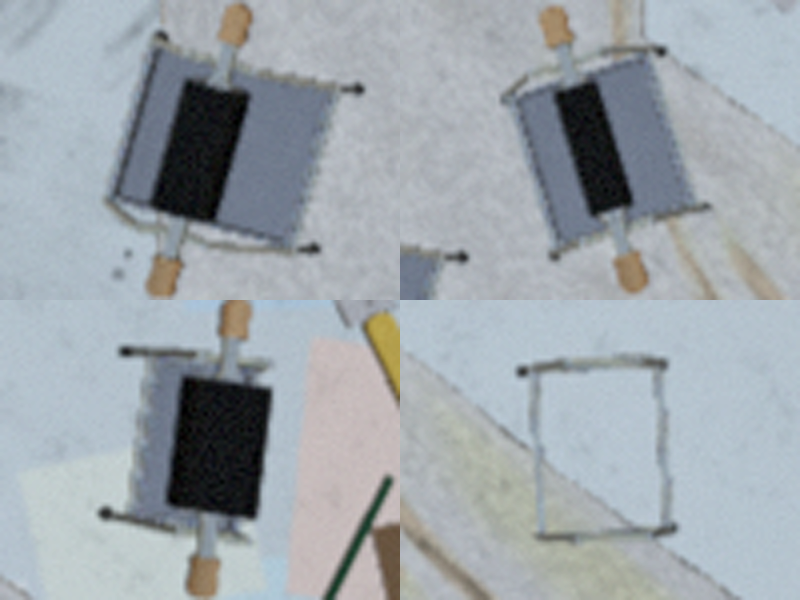

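The crops show the handle tips at (238,5)/(161,296) on wide, (551,8)/(635,291) on medium and (237,297)/(201,597) on narrow. Stand feet: wide (160,37)/(318,249), medium (660,50)/(555,257), narrow (126,351)/(105,514), spare (522,371)/(672,528).

```bash
cat > h.py <<'E'
from cell import env
import numpy as np, cv2
from scipy.spatial.transform import Rotation as Ro
def ray(r,px,z):
    d=r['pose'][:3,:3]@np.linalg.inv(r['K'])@[px[0],px[1],1]; o=r['pose'][:3,3]
    return (o+d*(z-o[2])/d[2])[:2]
def go(x,y,z,yawdeg):
    "shift in tool axes from the measured pose to the target"
    s=env.state();R=Ro.from_euler('xyz',s['tcp_rot'])
    d=R.inv().apply(np.array([x,y,z])-s['eef_pos'])
    dy=-((yawdeg-np.degrees(s['tcp_rot'][2])+90)%180-90)
    print('shift',np.round(d,1),'turn',round(dy,1),'t',round(s['t'],2),'op',round(s['opening'],3))
E
python3 - <<'E'
from h import *
r=env.read_camera('top')
O={'w':(78,201),'m':(52,159),'n':(347,198),'s':(142,77)}
O={'w':(78,201,0,0),'m':(152,159,400,0),'n':(347,198,0,300),'s':(242,177,400,300)}
def P(k,p,z): a,b,c,d=O[k]; return ray(r,(a+(p[0]-c+.5)/4-.5,b+(p[1]-d+.5)/4-.5),z)
def line(k,p,q,z=98):
    a,b=P(k,p,z),P(k,q,z); print(k,'mid',np.round((a+b)/2,1),'len',round(np.hypot(*(a-b)),1),'yaw',np.round(np.degrees(np.arctan2(*(a-b)[::-1])),1))
print('rollers')
line('w',(238,5),(161,296));line('m',(551,8),(635,291));line('n',(237,297),(201,597))
print('barrel top mids (z=axis+r/2..)')
line('w',(217,86),(184,214),110);line('m',(577,85),(612,211),105);line('n',(228,382),(213,511),113)
print('feet')
line('w',(160,37),(318,249),3);line('w',(362,89),(318,249),3);line('m',(660,50),(555,257),3);line('m',(660,50),(705,207),3)
line('n',(126,351),(105,514),3);line('s',(522,371),(672,528),3);line('s',(522,371),(663,364),3);line('s',(663,364),(672,528),3)
E
```

```text
rollers
w mid [474.1 359.8] len 202.5 yaw -13.6
m mid [589.7 164.6] len 202.9 yaw 17.2
n mid [ 486.9 -385.9] len 205.3 yaw -8.1
barrel top mids (z=axis+r/2..)
w mid [474.5 355.7] len 88.0 yaw -13.2
m mid [590.  162.6] len 89.4 yaw 16.2
n mid [ 487.4 -381.7] len 87.1 yaw -7.9
feet
w mid [474.4 359. ] len 195.6 yaw 37.8
w mid [455.5 284.1] len 120.7 yaw -14.5
m mid [590.9 165.4] len 171.4 yaw -26.3
m mid [609.5 110.2] len 121.5 yaw 16.4
n mid [ 492.9 -342.5] len 120.8 yaw -8.4
s mid [541.3 -93. ] len 159.7 yaw 43.8
s mid [601.8 -90.1] len 104.7 yaw 93.0
s mid [ 544.1 -145.3] len 121.0 yaw 2.8
```

```bash
python3 -c "
from h import *
go(487,-386,220,-8.1)"
```

```text
shift [ 342.5 -106.4  -21.6] turn 26.3 t 0.2 op 1.002
```

```bash
python3 -m crank '[[34,-11,-22,3,95],[68,-21,-22,6,95],[103,-32,-22,9,95],[137,-43,-22,12,95],[171,-53,-22,15,95],[205,-64,-22,18,95],[240,-75,-22,21,95],[308,-96,-22,24,95],[342.5,-106.4,-22,26.3,95],[342.5,-106.4,-22,26.3,95]]'; python3 - <<'E'
from h import *
go(487,-386,220,-8.1)
r=env.read_camera('wrist');cv2.imwrite('pics/w1.png',cv2.convertScaleAbs(r['img'],alpha=1.5))
go(487,-386,99,-8.1)
E
```

```text
t: 1.03
eef_pos: [489.7, -383.5, 220.6]
tcp_rot: [-3.141, -0.0, -0.143]
ft_force: [0.3, -0.4, -0.3]
opening: 0.997
grip_force: 0.0
shift [-2.3  2.9  0.6] turn -0.1 t 1.03 op 0.997
shift [ -4.1   4.7 121.5] turn 0.1 t 1.08 op 1.001
```

View pics/w1.png

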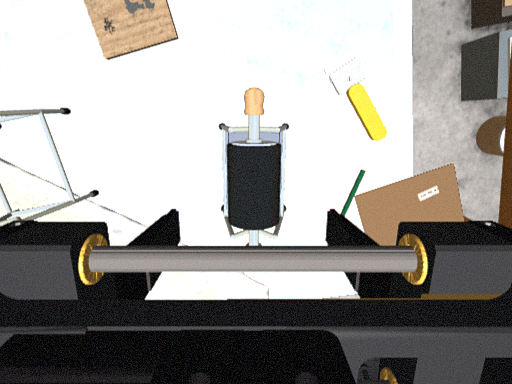

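The wrist view shows the roller square to the fingers and centred between them (column 254), with nothing beside the stand in the way.

```bash
python3 -m crank '[[0,0,0,0,95],[0,0,0,0,95],[0,0,30,0,95],[0,0,60,0,95]]'; python3 -c "
from h import *
go(487,-386,99,-8.1)"
```

```text
t: 1.42
eef_pos: [486.6, -387.6, 161.4]
tcp_rot: [3.139, -0.003, -0.143]
ft_force: [0.4, -0.1, -1.7]
opening: 0.999
grip_force: 0.0
shift [ 0.  -1.8 62.4] turn -0.1 t 1.42 op 0.999
```

```bash
python3 -m crank '[[0,0,20,0,95],[0,0,40,0,95],[0,0,61,0,95],[0,0,61,0,95],[0,0,61,0,40],[0,0,61,0,40],[0,0,61,0,40],[0,0,61,0,40],[0,0,61,0,40],[0,0,61,0,40]]'; python3 -c "
from h import *
go(541.5,-93,200,3)"
```

```text
t: 2.25
eef_pos: [487.2, -386.2, 100.3]
tcp_rot: [3.141, -0.001, -0.142]
ft_force: [-0.2, -0.0, -0.7]
opening: 0.637
grip_force: 0.0
shift [  12.3 -297.9  -99.9] turn -11.1 t 2.25 op 0.637
```

```bash
python3 -m crank '[[0,0,0,0,40],[0,0,0,0,40],[0,0,0,0,40],[0,0,0,0,40],[0,0,-15,0,40],[0,0,-35,0,40],[0,0,-60,0,40],[0,0,-85,0,40],[0,0,-85,0,40]]'; python3 -c "
from h import *
go(541.5,-93,185,3)"
```

```text
t: 3.0
eef_pos: [488.4, -387.3, 189.4]
tcp_rot: [3.137, -0.006, -0.142]
ft_force: [0.4, -0.2, 1.6]
opening: 0.419
grip_force: 0.0
shift [  10.9 -298.8    3.2] turn -11.1 t 3.0 op 0.419
```

```bash
python3 - <<'E'
from h import *
a=cv2.convertScaleAbs(env.read_camera('wrist')['img'],alpha=1.3)
b=env.read_camera('top')['img'][170:300,320:490]
c=env.read_camera('side')['img'][100:200,220:400]
cv2.imwrite('pics/w2.png',np.hstack([a[:300,100:420],np.vstack([cv2.resize(b,(400,300)),cv2.resize(c,(400,222))])[:300]]) if 0 else np.hstack([cv2.resize(a[0:340,100:420],(400,425)),np.vstack([cv2.resize(b,(400,306)),cv2.resize(c,(400,222))])[:425]]))
s=env.state();print(s['opening'],s['grip_force'],s['ft_force'],s['eef_pos'])
E
```

```text
0.421553162712237 0.0 [-0.52451336  0.4791659   0.142222  ] [ 486.84536713 -385.89240375  184.26482116]
```

View pics/w2.png

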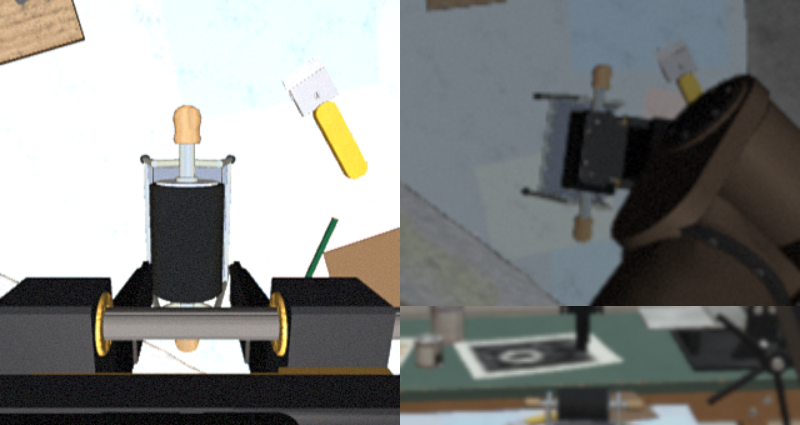

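The roller is still in the narrow stand (barrel at (187,240)), so the fingers slipped past it. I'll check where the barrel lies relative to the TCP.

```bash
python3 - <<'E'
from h import *
r=env.read_camera('wrist');print(np.round(r['pose'],3).tolist())
M=np.linalg.inv(r['pose']);s=env.state()
def pr(p): q=r['K']@(M@[*p,1])[:3]; return q[:2]/q[2]
u=np.array([np.cos(np.radians(-8.1)),np.sin(np.radians(-8.1))]);c=np.array([487,-386])
for n,a,z in(('tcp',0,s['eef_pos'][2]),('axis c',0,98),('tip+',103,98),('tip-',-103,98),('barrel+',45,98),('barrel-',-45,98)): print(n,pr([*(c+a*u),z]))
cv2.imwrite('pics/w3.png',cv2.resize(cv2.convertScaleAbs(r['img'],alpha=1.6)[60:300,150:350],(800,600)))
E
```

```text
[[-0.141, -0.959, -0.244, 554.239], [-0.99, 0.137, 0.035, -395.967], [-0.001, 0.247, -0.969, 369.406], [0.0, 0.0, 0.0, 1.0]]
tcp [252.16861989 215.57338793]
axis c [252.33305781 185.8850145 ]
tip+ [252.28512638  75.64982163]
tip- [252.37300625 277.76052061]
barrel+ [252.31323234 140.28937549]
barrel- [252.35136971 227.99967112]
```

```bash
python3 -m crank '[[0,0,0,0,95],[0,0,0,0,95],[0,0,0,0,95],[0,0,0,0,95],[0,0,0,0,95],[0,0,0,0,95],[0,0,0,0,95],[0,0,0,0,95]]'
```

```text
t: 3.87
eef_pos: [487.0, -386.1, 184.6]
tcp_rot: [3.142, 0.0, -0.142]
ft_force: [-0.4, -0.8, 1.1]
opening: 0.926
grip_force: 0.0
```

View pics/w3.png

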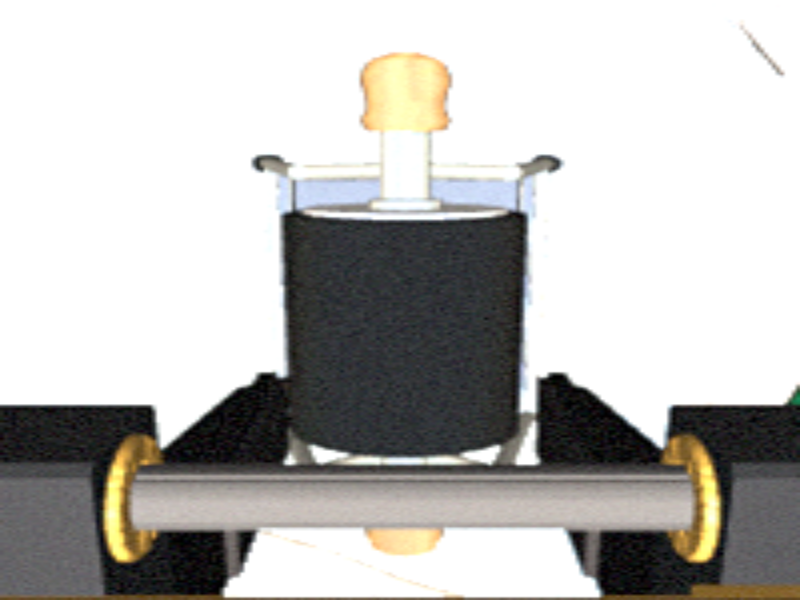

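The barrel is where expected: handle tip at (405,52), column 251 in the full picture. I'll retry, closing fully and reading the grip before lifting.

```bash
python3 -m crank '[[0,0,30,0,95],[0,0,60,0,95],[0,0,88,0,95],[0,0,88,0,95],[0,0,88,0,0],[0,0,88,0,0],[0,0,88,0,0],[0,0,88,0,0],[0,0,88,0,0],[0,0,88,0,0]]';  python3 -m crank '[[0,0,0,0,0],[0,0,0,0,0]]';python3 -m crank '[[0,0,0,0,0],[0,0,0,0,0],[0,0,0,0,0]]'
```

```text
t: 4.7
eef_pos: [487.2, -386.3, 97.5]
tcp_rot: [3.141, -0.001, -0.142]
ft_force: [0.4, -0.9, -0.2]
opening: 0.638
grip_force: 0.0
t: 4.87
eef_pos: [487.2, -384.6, 97.1]
tcp_rot: [-3.139, 0.0, -0.143]
ft_force: [1.7, 7.4, 6.1]
opening: 0.512
grip_force: 26.8
t: 5.12
eef_pos: [487.2, -384.6, 97.1]
tcp_rot: [-3.139, 0.0, -0.142]
ft_force: [2.3, 8.9, 6.5]
opening: 0.514
grip_force: 27.0
```

```bash
python3 - <<'E'
from h import *
print(env.tips_ahead)
a=env.read_camera('wrist')['img'];r=env.read_camera('side');M=np.linalg.inv(r['pose'])
def pr(p): q=r['K']@(M@[*p,1])[:3]; return q[:2]/q[2]
p=pr([487,-386,98]);print(p,pr([487,-386,79]),pr([487,-356,98]))
x,y=p.astype(int)
c=r['img'][y-40:y+35,x-50:x+50]
cv2.imwrite('pics/w4.png',cv2.convertScaleAbs(np.hstack([cv2.resize(a[60:360,156:356],(400,600)),cv2.resize(c,(400,600),interpolation=cv2.INTER_CUBIC) if 0 else np.vstack([cv2.resize(c,(400,300),interpolation=cv2.INTER_CUBIC)]*2)]),alpha=1.5))
E
```

```text
19.0
[300.96828854 143.77676365] [300.89741545 148.38123002] [301.77772987 146.63992019]
```

View pics/w4.png

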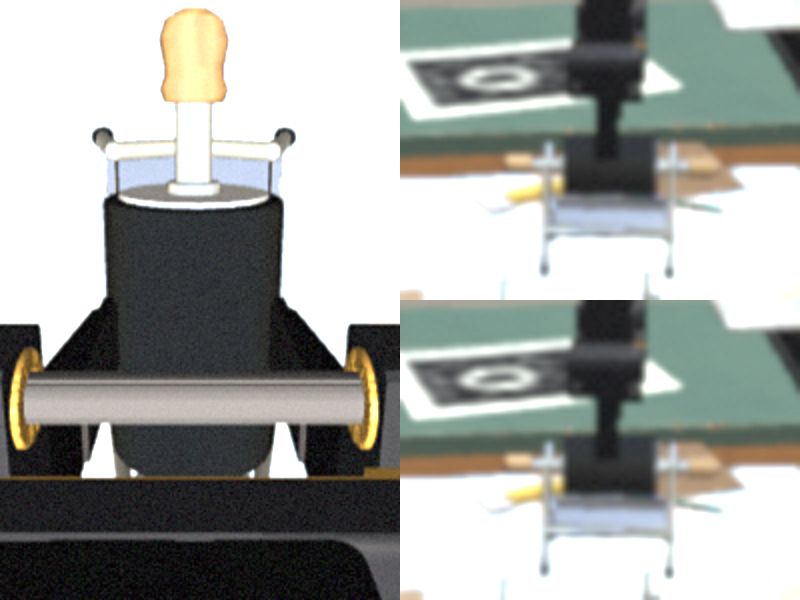

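The side view shows the finger on the barrel at (610,150), the wrist view shows the grip centred, and the grip force is 27 N. The earlier 40 mm command just held too weakly, so I'll lift with the fingers commanded shut.

```bash
python3 -m crank '[[0,0,-4,0,0],[0,0,-9,0,0],[0,0,-16,0,0],[0,0,-30,0,0],[0,0,-45,0,0],[0,0,-65,0,0],[0,0,-85,0,0],[0,0,-85,0,0],[0,0,-85,0,0]]'; python3 -c "
from h import *
go(541.5,-93,185,3)"
```

```text
t: 5.97
eef_pos: [487.2, -386.6, 182.8]
tcp_rot: [3.14, -0.002, -0.142]
ft_force: [-0.4, -0.2, -0.8]
opening: 0.005
grip_force: 0.0
shift [  12.1 -298.3   -2.7] turn -11.2 t 5.97 op 0.005
```

```bash
python3 - <<'E'
from h import *
s=env.state();print(s['eef_pos'],s['opening'])
r=env.read_camera('side');M=np.linalg.inv(r['pose'])
def pr(p): q=r['K']@(M@[*p,1])[:3]; return q[:2]/q[2]
p=pr([487,-386,140]);x,y=p.astype(int);x-=50;y-=37
f=lambda *a:np.round((pr(a)-[x,y])*8+3.5)
e=s['eef_pos']
print('tcp',f(*e),'tip',f(e[0],e[1],e[2]-19),'body',f(e[0],e[1],e[2]+59))
u=np.array([np.cos(np.radians(-8.1)),np.sin(np.radians(-8.1))]);c=np.array([487,-386])
for a in(-103,-60,60,103): print(a,f(*(c+a*u),98))
print('barrel top',f(487,-386,128),'bottom front',f(487,-371,72), 'peaks',f(*(c+60*u),112),f(*(c-60*u),112))
cv2.imwrite('pics/s5.png',cv2.convertScaleAbs(cv2.resize(r['img'][y:y+75,x:x+100],(800,600),interpolation=cv2.INTER_CUBIC),alpha=1.5))
E
```

```text
[ 487.21640452 -386.5893929   182.76332748] 0.005399432784771446
tcp [405. 216.] tip [405. 255.] body [407.  94.]
-103 [619. 390.]
-60 [528. 388.]
60 [279. 383.]
103 [190. 382.]
barrel top [404. 327.] bottom front [406. 448.] peaks [279. 356.] [529. 361.]
```

View pics/s5.png

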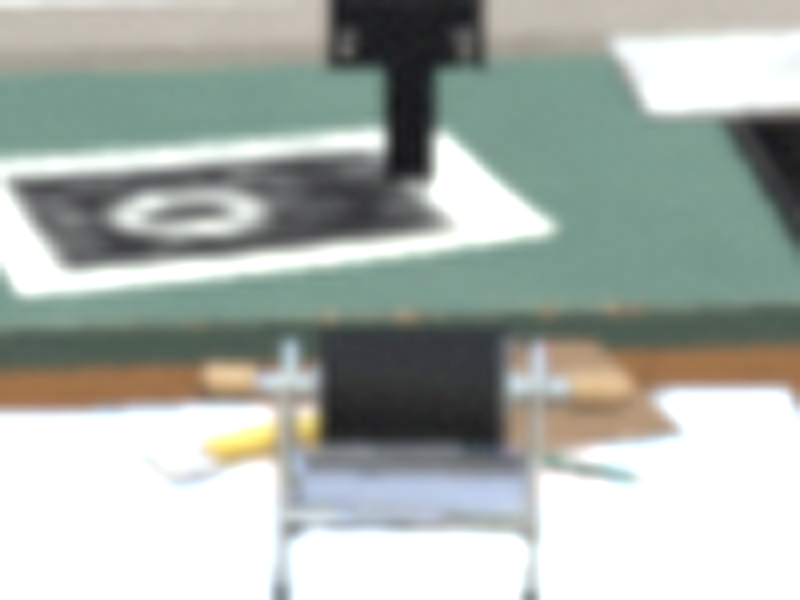

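The side view shows the fingertips at row 178 where the state puts them at 255, so the tool really sits about 37 mm higher than reported. The roller is still in place at row 385. I'll go deeper in steps and watch the force.

```bash
python3 -m crank '[[0,0,0,0,95],[0,0,0,0,95],[0,0,0,0,95],[0,0,0,0,95],[0,0,0,0,95],[0,0,0,0,95],[0,0,0,0,95],[0,0,0,0,95],[0,0,0,0,95],[0,0,0,0,95]]'; python3 -m crank '[[0,0,0,0,95],[0,0,0,0,95],[0,0,0,0,95],[0,0,0,0,95],[0,0,0,0,95],[0,0,30,0,95],[0,0,60,0,95],[0,0,90,0,95],[0,0,98,0,95],[0,0,98,0,95]]';python3 -m crank '[[0,0,5,0,95],[0,0,10,0,95],[0,0,15,0,95],[0,0,20,0,95],[0,0,20,0,95]]'
```

```text
t: 6.85
eef_pos: [487.1, -386.1, 181.7]
tcp_rot: [3.141, -0.0, -0.142]
ft_force: [0.1, 0.2, -0.9]
opening: 0.647
grip_force: 0.0
t: 7.68
eef_pos: [486.3, -385.4, 81.7]
tcp_rot: [-3.139, 0.003, -0.142]
ft_force: [0.1, -0.4, -0.1]
opening: 0.997
grip_force: 0.0
t: 8.1
eef_pos: [486.9, -386.0, 63.2]
tcp_rot: [-3.141, 0.0, -0.142]
ft_force: [-0.8, 0.5, -0.1]
opening: 0.994
grip_force: 0.0
```

No contact on the way down. Closing.

```bash
python3 -m crank '[[0,0,0,0,0],[0,0,0,0,0],[0,0,0,0,0],[0,0,0,0,0],[0,0,0,0,0],[0,0,0,0,0],[0,0,0,0,0],[0,0,0,0,0],[0,0,0,0,0]]';python3 -m crank '[[0,0,-4,0,0],[0,0,-10,0,0],[0,0,-20,0,0],[0,0,-40,0,0],[0,0,-60,0,0],[0,0,-80,0,0],[0,0,-80,0,0],[0,0,-80,0,0]]'; python3 -c "
from h import *
go(541.5,-93,143,3)"
```

```text
t: 8.85
eef_pos: [486.8, -384.5, 63.4]
tcp_rot: [-3.139, 0.002, -0.142]
ft_force: [1.2, 7.8, 1.6]
opening: 0.629
grip_force: 30.0
t: 9.52
eef_pos: [487.2, -386.5, 144.7]
tcp_rot: [3.14, -0.002, -0.142]
ft_force: [-0.1, 0.8, -4.4]
opening: 0.625
grip_force: 30.0
shift [  12.1 -298.2    1.2] turn -11.2 t 9.52 op 0.625
```

```bash
python3 -m crank '[[1,-30,0,-1,0],[2.5,-62,0,-2,0],[4,-98,0,-4,0],[5.5,-135,0,-5,0],[7,-172,0,-7,0],[8.5,-209,0,-8,0],[10,-246,0,-10,0],[11,-275,0,-11,0],[12,-298,0,-11.2,0],[12,-298,0,-11.2,0]]'; python3 -m crank '[[0,0,0,0,0],[0,0,0,0,0]]'; python3 - <<'E'
from h import *
go(541.5,-93,143,3)
a=env.read_camera('wrist')['img'];r=env.read_camera('side');M=np.linalg.inv(r['pose'])
def pr(p): q=r['K']@(M@[*p,1])[:3]; return q[:2]/q[2]
p=pr([541.5,-93,140]);x,y=p.astype(int);x-=50;y-=60
f=lambda *b:np.round((pr(b)-[x,y])*5+2)+[300,0]
u=np.array([np.cos(np.radians(3)),np.sin(np.radians(3))]);c=np.array([541.5,-93])
for k in(-103,-45,45,103):print(k,f(*(c+k*u),98),f(*(c+k*u),182))
print('peaks',f(*(c+60*u),112),f(*(c-60*u),112))
cv2.imwrite('pics/s6.png',cv2.convertScaleAbs(np.hstack([cv2.resize(a[0:400,156:356],(300,576))[:600],cv2.resize(r['img'][y:y+115,x:x+100],(500,576),interpolation=cv2.INTER_CUBIC)]),alpha=1.5))
E
```

```text
t: 10.35
eef_pos: [540.8, -89.1, 142.4]
tcp_rot: [-3.14, 0.002, 0.057]
ft_force: [-0.1, -0.6, -3.0]
opening: 0.623
grip_force: 30.0
t: 10.52
eef_pos: [540.8, -93.0, 142.8]
tcp_rot: [-3.141, 0.001, 0.053]
ft_force: [-0.3, -0.8, -3.9]
opening: 0.621
grip_force: 30.0
shift [ 0.7  0.  -0.2] turn 0.1 t 10.52 op 0.621
-103 [710. 357.] [715. 238.]
-45 [623. 362.] [625. 243.]
45 [486. 369.] [485. 250.]
103 [398. 374.] [395. 255.]
peaks [463. 351.] [646. 341.]
```

View pics/s6.png

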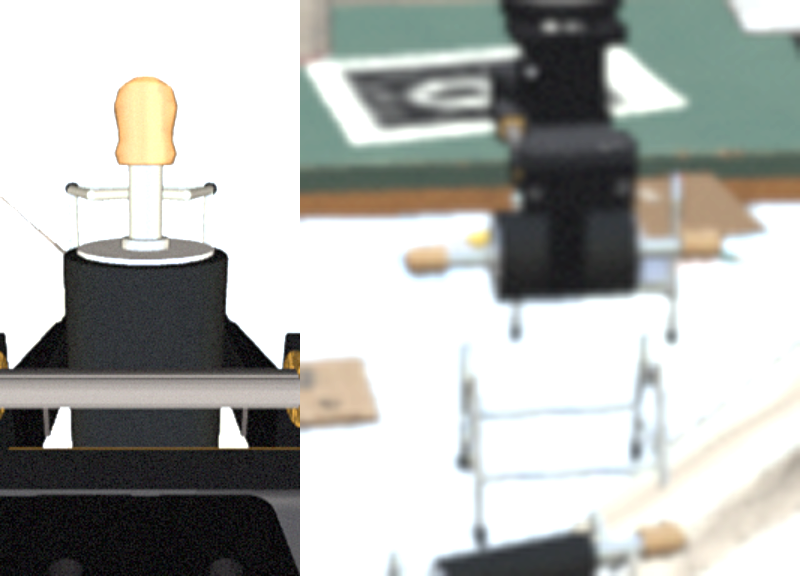

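The carried roller's tips are at (405,260) and (720,240) and the spare's peaks at (468,346) and (650,338), so it is centred within about 3 mm. Lowering.

```bash
python3 -m crank '[[2,0,30,0,0],[2,0,55,0,0],[2,0,68,0,0],[2,0,74,0,0],[2,0,78,0,0],[2,0,79,0,0],[2,0,79,0,0]]'; python3 -m crank '[[0,0,0,0,90],[0,0,0,0,90],[0,0,0,0,90],[0,0,0,0,90],[0,0,0,0,90],[0,0,0,0,90]]'; python3 -m crank '[[0,0,-20,0,90],[0,0,-50,0,90],[0,0,-90,0,90],[0,0,-90,0,90],[0,0,-90,0,90]]'; python3 - <<'E'
from h import *
a=env.read_camera('wrist')['img'];r=env.read_camera('side')
cv2.imwrite('pics/s7.png',cv2.convertScaleAbs(np.hstack([cv2.resize(a[0:400,156:356],(300,576))[:600],cv2.resize(r['img'][90:205,226:326],(500,576),interpolation=cv2.INTER_CUBIC)]),alpha=1.5))
go(590.2,164.6,155,16.8)
E
```

```text
t: 11.2
eef_pos: [543.0, -92.1, 65.3]
tcp_rot: [-3.14, 0.0, 0.052]
ft_force: [-1.1, 9.7, -0.3]
opening: 0.626
grip_force: 30.0
t: 11.7
eef_pos: [543.3, -93.0, 64.8]
tcp_rot: [3.141, -0.0, 0.053]
ft_force: [-0.1, 0.2, -0.1]
opening: 0.934
grip_force: 0.0
t: 12.12
eef_pos: [544.0, -93.0, 156.5]
tcp_rot: [3.14, -0.004, 0.053]
ft_force: [0.5, 0.7, -0.9]
opening: 0.949
grip_force: 0.0
shift [  61.  -254.4   -0.9] turn -13.8 t 12.22 op 0.946
```

View pics/s7.png

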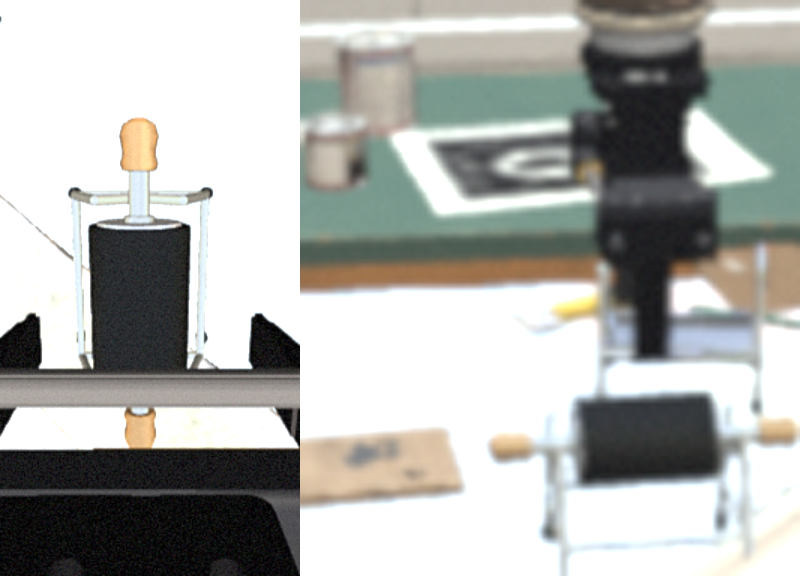

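The thick roller rests in the spare valley, with its handles at (510,447) and (775,430). It sits about 3 mm to +y of the tool centre, so I add that to the targets. Next is the thin roller.

```bash
python3 -m crank '[[7,-28,0,-2,70],[15,-60,0,-4,70],[23,-95,0,-5,70],[31,-130,0,-7,70],[39,-165,0,-9,70],[47,-200,0,-11,70],[55,-235,0,-13,70],[61,-257,0,-13.8,70],[61,-257,0,-13.8,70],[61,-257,0,-13.8,70]]'; python3 -c "
from h import *
go(590.2,167.6,63.5,16.8)"
```

```text
t: 13.05
eef_pos: [589.7, 168.0, 152.8]
tcp_rot: [-3.141, 0.003, 0.296]
ft_force: [0.3, -0.3, -0.1]
opening: 0.735
grip_force: 0.0
shift [ 0.6  0.5 89.3] turn 0.2 t 13.05 op 0.735
```

```bash
python3 -m crank '[[0,0,30,0,70],[0,0,60,0,70],[0,0,80,0,70],[0,0,90,0,70],[0,0,90,0,70]]'; python3 -m crank '[[0,0,0,0,0],[0,0,0,0,0],[0,0,0,0,0],[0,0,0,0,0],[0,0,0,0,0],[0,0,0,0,0],[0,0,0,0,0],[0,0,0,0,0],[0,0,0,0,0]]';python3 -m crank '[[0,0,-4,0,0],[0,0,-10,0,0],[0,0,-20,0,0],[0,0,-40,0,0],[0,0,-60,0,0],[0,0,-80,0,0],[0,0,-80,0,0],[0,0,-80,0,0]]'; python3 -c "
from h import *
go(487,-383,143,-8.1)"
```

```text
t: 13.47
eef_pos: [589.1, 165.8, 62.1]
tcp_rot: [-3.141, 0.005, 0.293]
ft_force: [0.3, 0.9, 0.3]
opening: 0.736
grip_force: 0.0
t: 14.22
eef_pos: [590.5, 167.3, 64.9]
tcp_rot: [3.141, -0.0, 0.294]
ft_force: [-1.7, 1.1, 4.0]
opening: 0.332
grip_force: 30.0
t: 14.88
eef_pos: [590.7, 167.2, 145.7]
tcp_rot: [3.141, -0.002, 0.294]
ft_force: [0.7, -0.3, -2.6]
opening: 0.334
grip_force: 29.9
shift [-258.7  496.5    2.3] turn 24.9 t 14.88 op 0.334
```

```bash
python3 -m crank '[[-12,22,0,2,0],[-26,50,0,4,0],[-43,82,0,7,0],[-60,115,0,10,0],[-77,148,0,13,0],[-94,181,0,16,0],[-111,214,0,19,0],[-128,246,0,22,0],[-145,278,0,24.8,0],[-162,311,0,24.8,0]]'; python3 -c "
from h import *
go(487,-383,143,-8.1)"
```

```text
t: 15.72
eef_pos: [524.2, -178.8, 143.4]
tcp_rot: [-3.141, 0.002, -0.142]
ft_force: [1.9, -0.2, -2.2]
opening: 0.332
grip_force: 29.9
shift [ -8.  207.4   0.3] turn -0.0 t 15.72 op 0.332
```

```bash
python3 -m crank '[[-2,35,0,0,0],[-4,70,0,0,0],[-6,110,0,0,0],[-8,150,0,0,0],[-9,185,0,0,0],[-10,208,0,0,0],[-10,208,0,0,0],[-10,208,0,0,0]]'; python3 - <<'E'
from h import *
go(487,-383,63.5,-8.1)
a=env.read_camera('wrist')['img'];r=env.read_camera('side')
cv2.imwrite('pics/s8.png',cv2.convertScaleAbs(np.hstack([cv2.resize(a[0:400,156:356],(300,576))[:600],cv2.resize(r['img'][90:205,246:346],(500,576),interpolation=cv2.INTER_CUBIC)]),alpha=1.5))
E
```

```text
t: 16.38
eef_pos: [485.8, -382.6, 143.0]
tcp_rot: [-3.14, 0.002, -0.141]
ft_force: [-0.1, 0.7, -2.2]
opening: 0.329
grip_force: 29.9
shift [ 1.4  0.3 79.5] turn 0.0 t 16.38 op 0.329
```

View pics/s8.png

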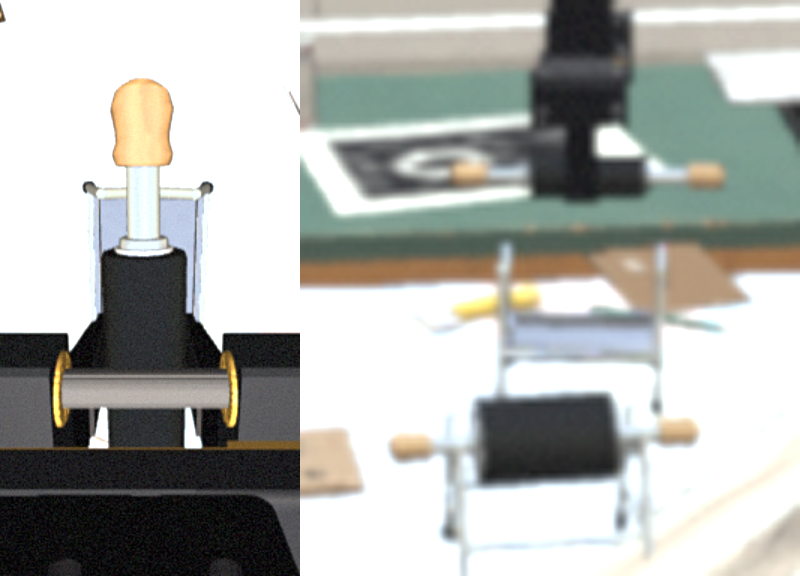

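The thin roller's tips are at (453,173) and (725,175) over the narrow stand's peaks at (505,248) and (662,248). That puts it about 4 mm toward -x, which I correct while lowering.

```bash
python3 -m crank '[[4,2,30,0,0],[4,2,55,0,0],[4,2,68,0,0],[4,2,74,0,0],[4,2,77,0,0],[4,2,78,0,0],[4,2,78,0,0]]'; python3 -m crank '[[0,0,0,0,70],[0,0,0,0,70],[0,0,0,0,70],[0,0,0,0,70],[0,0,0,0,70],[0,0,0,0,70],[0,0,0,0,70]]'; python3 -m crank '[[0,0,-20,0,75],[0,0,-50,0,75],[0,0,-85,0,75],[0,0,-85,0,75],[0,0,-85,0,75]]'; python3 - <<'E'
from h import *
a=env.read_camera('wrist')['img'];r=env.read_camera('side')
cv2.imwrite('pics/s9.png',cv2.convertScaleAbs(np.hstack([cv2.resize(a[0:400,156:356],(300,576))[:600],cv2.resize(r['img'][90:205,246:346],(500,576),interpolation=cv2.INTER_CUBIC)]),alpha=1.5))
go(474.3,362.3,150,-13.6)
E
```

```text
t: 17.07
eef_pos: [491.0, -384.4, 67.4]
tcp_rot: [3.141, -0.001, -0.138]
ft_force: [-0.4, 0.4, -2.8]
opening: 0.329
grip_force: 29.9
t: 17.65
eef_pos: [490.5, -384.6, 66.7]
tcp_rot: [3.141, -0.0, -0.139]
ft_force: [-0.4, -0.4, -0.7]
opening: 0.722
grip_force: 0.0
t: 18.07
eef_pos: [491.1, -385.1, 153.5]
tcp_rot: [3.139, -0.003, -0.139]
ft_force: [-0.4, 1.2, 0.1]
opening: 0.79
grip_force: 0.0
shift [-119.1 -737.2    1.4] turn 5.6 t 18.17 op 0.79
```

View pics/s9.png

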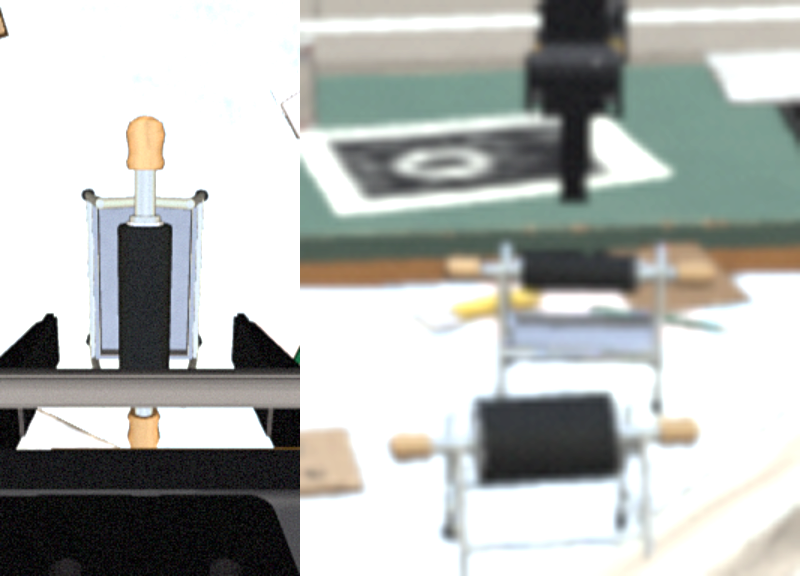

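The thin roller rests in the narrow stand's valleys, tips at (447,266) and (715,270). Next is the middle roller on the wide stand.

```bash
python3 -m crank '[[-4,-25,0,0,80],[-9,-56,0,1,80],[-15,-93,0,1,80],[-21,-130,0,2,80],[-27,-167,0,2,80],[-33,-205,0,3,80],[-39,-242,0,4,80],[-45,-280,0,5,80],[-51,-317,0,5.6,80],[-57,-354,0,5.6,80]]'; python3 -c "
from h import *
go(474.3,362.3,150,-13.6)"
```

```text
t: 19.0
eef_pos: [482.0, -24.3, 150.5]
tcp_rot: [3.141, 0.002, -0.237]
ft_force: [0.3, 0.2, 0.7]
opening: 0.841
grip_force: 0.0
shift [ -98.4 -373.9    0.6] turn -0.0 t 19.0 op 0.841
```

```bash
python3 -m crank '[[-10,-38,0,0,80],[-20,-76,0,0,80],[-30,-114,0,0,80],[-40,-152,0,0,80],[-50,-190,0,0,80],[-60,-228,0,0,80],[-70,-266,0,0,80],[-80,-304,0,0,80],[-90,-342,0,0,80],[-98.5,-375,0,0,80]]'; python3 -m crank '[[0,0,0,0,80],[0,0,0,0,80]]'; python3 -c "
from h import *
go(474.3,362.3,65,-13.6)"
```

```text
t: 19.83
eef_pos: [474.1, 363.7, 150.1]
tcp_rot: [3.14, 0.002, -0.236]
ft_force: [0.3, -0.5, -0.3]
opening: 0.841
grip_force: 0.0
t: 20.0
eef_pos: [474.0, 362.7, 149.7]
tcp_rot: [3.14, 0.002, -0.234]
ft_force: [0.2, -0.3, -0.1]
opening: 0.842
grip_force: 0.0
shift [ 0.5  0.1 84.7] turn 0.2 t 20.0 op 0.842
```

```bash
python3 -m crank '[[0,0,30,0,80],[0,0,60,0,80],[0,0,78,0,80],[0,0,86,0,80],[0,0,86,0,80]]'; python3 -m crank '[[0,0,0,0,0],[0,0,0,0,0],[0,0,0,0,0],[0,0,0,0,0],[0,0,0,0,0],[0,0,0,0,0],[0,0,0,0,0],[0,0,0,0,0],[0,0,0,0,0]]';python3 -m crank '[[0,0,-4,0,0],[0,0,-10,0,0],[0,0,-20,0,0],[0,0,-40,0,0],[0,0,-60,0,0],[0,0,-80,0,0],[0,0,-80,0,0],[0,0,-80,0,0]]'; python3 -c "
from h import *
go(590.5,166,143,16.8)"
```

```text
t: 20.42
eef_pos: [474.4, 360.0, 63.5]
tcp_rot: [3.138, 0.003, -0.238]
ft_force: [-0.7, -1.1, 0.6]
opening: 0.844
grip_force: 0.0
t: 21.17
eef_pos: [474.9, 361.0, 65.8]
tcp_rot: [3.141, 0.0, -0.236]
ft_force: [-1.7, -5.6, 4.2]
opening: 0.476
grip_force: 29.9
t: 21.83
eef_pos: [475.4, 361.9, 146.7]
tcp_rot: [-3.14, -0.002, -0.236]
ft_force: [-0.1, 0.0, -3.4]
opening: 0.48
grip_force: 29.9
shift [157.7 163.5   3.7] turn -30.3 t 21.83 op 0.48
```

```bash
python3 -m crank '[[12,12,0,-3,0],[30,31,0,-7,0],[52,54,0,-12,0],[76,79,0,-17,0],[100,104,0,-22,0],[122,126,0,-26,0],[142,147,0,-30,0],[157,163,0,-30.3,0],[157,163,0,-30.3,0],[157,163,0,-30.3,0]]'; python3 - <<'E'
from h import *
a=env.read_camera('wrist')['img'];r=env.read_camera('side');M=np.linalg.inv(r['pose'])
def pr(p): q=r['K']@(M@[*p,1])[:3]; return q[:2]/q[2]
x,y=pr([590,165,140]).astype(int)-[60,65]
go(590.5,166,65,16.8)
c=np.array([590.5,165]);u=np.array([np.cos(np.radians(16.8)),np.sin(np.radians(16.8))])
f=lambda k,z:np.round((pr([*(c+k*u),z])-[x,y])*500/120)+[300,0]
print(f(-103,180),f(103,180),f(-60,112),f(60,112))
cv2.imwrite('pics/s10.png',cv2.convertScaleAbs(np.hstack([cv2.resize(a[0:400,156:356],(300,576))[:600],cv2.resize(r['img'][y:y+138,x:x+120],(500,576),interpolation=cv2.INTER_CUBIC)]),alpha=1.5))
E
```

```text
t: 22.67
eef_pos: [589.3, 165.3, 144.2]
tcp_rot: [-3.141, 0.002, 0.29]
ft_force: [0.1, 1.2, -1.9]
opening: 0.481
grip_force: 29.9
shift [ 1.5  1.3 79.7] turn -0.1 t 22.77 op 0.482
[696. 194.] [397. 247.] [634. 295.] [464. 327.]
```

View pics/s10.png

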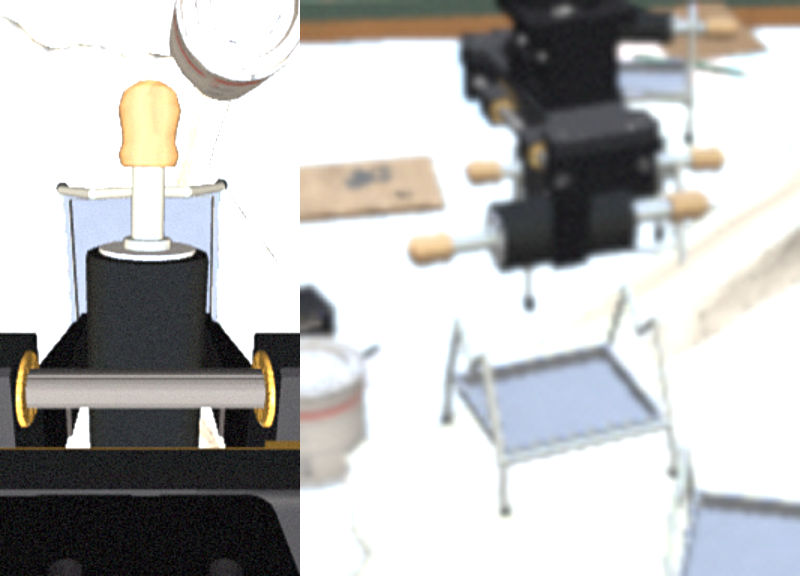

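The carried middle roller's tips are at (412,252) and (710,205), and the medium stand's ends sit around (472,340) and (637,308). That puts it about 6 mm toward -x and 2 mm toward -y, so I correct that and lower.

```bash
python3 -m crank '[[5,-2,30,0,0],[5,-2,55,0,0],[5,-2,68,0,0],[5,-2,74,0,0],[5,-2,77,0,0],[5,-2,79,0,0],[5,-2,79,0,0]]'; python3 -m crank '[[0,0,0,0,80],[0,0,0,0,80],[0,0,0,0,80],[0,0,0,0,80],[0,0,0,0,80],[0,0,0,0,80],[0,0,0,0,80]]'; python3 -m crank '[[0,0,-20,0,80],[0,0,-50,0,80],[0,0,-85,0,90],[0,0,-85,0,90],[0,0,-85,0,90]]'; python3 - <<'E'
from h import *
a=env.read_camera('wrist')['img'];r=env.read_camera('side');M=np.linalg.inv(r['pose'])
def pr(p): q=r['K']@(M@[*p,1])[:3]; return q[:2]/q[2]
x,y=pr([590,165,140]).astype(int)-[60,65]
cv2.imwrite('pics/s11.png',cv2.convertScaleAbs(np.hstack([cv2.resize(a[0:400,156:356],(300,576))[:600],cv2.resize(r['img'][y:y+138,x:x+120],(500,576),interpolation=cv2.INTER_CUBIC)]),alpha=1.5))
go(543,-90,150,3)
E
```

```text
t: 23.35
eef_pos: [594.0, 169.8, 67.4]
tcp_rot: [3.141, -0.001, 0.293]
ft_force: [-0.1, -3.0, -0.5]
opening: 0.477
grip_force: 30.0
t: 23.93
eef_pos: [593.8, 169.7, 66.6]
tcp_rot: [3.142, -0.0, 0.292]
ft_force: [0.6, 0.1, 0.5]
opening: 0.835
grip_force: 0.0
t: 24.35
eef_pos: [594.5, 169.8, 153.5]
tcp_rot: [3.141, -0.004, 0.292]
ft_force: [-0.6, 0.1, 0.8]
opening: 0.94
grip_force: 0.0
shift [-123.   234.     1.1] turn 13.7 t 24.45 op 0.944
```

View pics/s11.png

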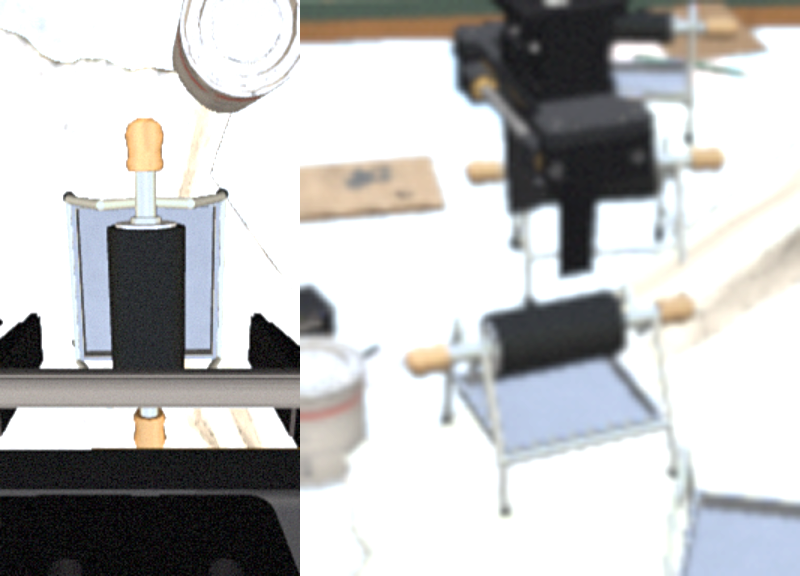

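The middle roller rests in the medium stand, tips at (408,360) and (692,305). That was the last of my 14 pictures. Now the thick roller goes from the spare to the wide stand.

```bash
python3 -m crank '[[-12,22,0,2,95],[-28,54,0,4,95],[-46,88,0,6,95],[-64,122,0,8,95],[-82,156,0,10,95],[-100,190,0,12,95],[-116,220,0,13.5,95],[-123,235,0,13.6,95],[-123,235,0,13.6,95],[-123,235,0,13.6,95]]'; python3 -c "
from h import *
go(543,-91,65,3)"
```

```text
t: 25.28
eef_pos: [543.1, -91.4, 150.5]
tcp_rot: [-3.141, 0.002, 0.053]
ft_force: [-0.3, 0.5, -0.2]
opening: 1.0
grip_force: 0.0
shift [ 0.  -0.3 85.5] turn 0.0 t 25.28 op 1.0
```

```bash
python3 -m crank '[[0,0,30,0,95],[0,0,60,0,95],[0,0,78,0,95],[0,0,87,0,95],[0,0,87,0,95]]'; python3 -m crank '[[0,0,0,0,0],[0,0,0,0,0],[0,0,0,0,0],[0,0,0,0,0],[0,0,0,0,0],[0,0,0,0,0],[0,0,0,0,0],[0,0,0,0,0],[0,0,0,0,0]]';python3 -m crank '[[0,0,-4,0,0],[0,0,-10,0,0],[0,0,-20,0,0],[0,0,-40,0,0],[0,0,-60,0,0],[0,0,-80,0,0],[0,0,-88,0,0],[0,0,-88,0,0]]'; python3 -c "
from h import *
go(474.5,360,152,-13.6)"
```

```text
t: 25.7
eef_pos: [542.9, -89.5, 62.6]
tcp_rot: [-3.14, 0.004, 0.056]
ft_force: [-0.3, 0.4, -0.4]
opening: 1.004
grip_force: 0.0
t: 26.45
eef_pos: [543.4, -90.0, 64.9]
tcp_rot: [-3.141, 0.001, 0.055]
ft_force: [0.3, 5.8, 2.9]
opening: 0.624
grip_force: 30.0
t: 27.12
eef_pos: [544.5, -91.2, 154.9]
tcp_rot: [3.14, -0.004, 0.055]
ft_force: [0.3, 0.3, -3.2]
opening: 0.625
grip_force: 30.0
shift [ -45.2 -454.4    2. ] turn 16.7 t 27.12 op 0.625
```

```bash
python3 -m crank '[[-3,-25,0,1,0],[-6,-56,0,3,0],[-9,-93,0,5,0],[-13,-130,0,7,0],[-16,-167,0,9,0],[-20,-205,0,11,0],[-24,-242,0,13,0],[-28,-280,0,15,0],[-32,-317,0,16.7,0],[-35,-350,0,16.7,0]]'; python3 -c "
from h import *
go(474.5,360,152,-13.6)"
```

```text
t: 27.95
eef_pos: [488.3, 258.6, 151.5]
tcp_rot: [3.141, 0.001, -0.238]
ft_force: [-0.0, -0.3, -3.0]
opening: 0.623
grip_force: 30.0
shift [-37.3 -95.3  -0.5] turn -0.0 t 27.95 op 0.623
```

```bash
python3 -m crank '[[-10,-30,0,0,0],[-22,-60,0,0,0],[-32,-84,0,0,0],[-38.5,-96,0,0,0],[-38.5,-96,0,0,0],[-38.5,-96,0,0,0]]'; cat > b.py <<'E'
from h import *
c=np.array([474.4,359.5]);u=np.array([np.cos(np.radians(-13.6)),np.sin(np.radians(-13.6))])
def blobs(r,z,im=None):
    M=np.linalg.inv(r['pose'])
    def pr(p): q=r['K']@(M@[*p,1])[:3]; return q[:2]/q[2]
    im=r['img'] if im is None else im
    h=cv2.cvtColor(im,cv2.COLOR_BGR2HSV);m=cv2.inRange(h,(6,75,80),(20,255,255))
    for k in(89,-89):
        p=pr([*(c+k*u),z]);x,y=p.astype(int);R=18
        n,l,st,ce=cv2.connectedComponentsWithStats(m[y-R:y+R,x-R:x+R])
        i=1+np.argmax(st[1:,4]);print(k,'pred',np.round(p,1),'seen',np.round(ce[i]+[x-R,y-R],1),'area',st[i,4])
E
python3 - <<'E'
from b import *
go(474.5,360,65,-13.6)
r=env.read_camera('side')
print('before');blobs(r,98,cv2.resize(cv2.imread('pics/side0.png'),(512,384),interpolation=cv2.INTER_AREA))
print('now');blobs(r,186)
E
```

```text
t: 28.45
eef_pos: [474.0, 358.8, 151.6]
tcp_rot: [3.14, 0.001, -0.235]
ft_force: [-0.1, 0.4, -3.3]
opening: 0.621
grip_force: 30.0
shift [ 0.2 -1.4 86.6] turn 0.1 t 28.45 op 0.621
before
89 pred [301.2 252.7] seen [303.  253.1] area 41
-89 pred [376.2 260.2] seen [378.  261.6] area 49
now
89 pred [301.7 221.7] seen [302.9 222.3] area 58
-89 pred [379.8 228.4] seen [381.9 229.3] area 53
```

Axial offset is under 1 mm. Lowering.

```bash
python3 -m crank '[[0,-1,30,0,0],[0,-1,60,0,0],[0,-1,73,0,0],[0,-1,80,0,0],[0,-1,84,0,0],[0,-1,86,0,0],[0,-1,86,0,0]]'; python3 -m crank '[[0,0,0,0,90],[0,0,0,0,90],[0,0,0,0,90],[0,0,0,0,90],[0,0,0,0,90],[0,0,0,0,90],[0,0,0,0,90]]'; python3 -m crank '[[0,0,-20,0,90],[0,0,-50,0,90],[0,0,-85,0,90],[0,0,-120,0,90],[0,0,-120,0,90],[0,0,-120,0,90]]'; python3 - <<'E'
from b import *
import b
r=env.read_camera('side')
print('wide');blobs(r,98)
for n,c,y in(('med',(590.2,165),16.8),('nar',(487,-386),-8.1)):
    b.c=np.array(c);b.u=np.array([np.cos(np.radians(y)),np.sin(np.radians(y))]);print(n);blobs(r,98)
s=env.state();print(s['t'],s['opening'],s['ft_force'])
E
```

```text
t: 29.08
eef_pos: [475.4, 359.8, 67.2]
tcp_rot: [-3.141, -0.001, -0.237]
ft_force: [0.3, 0.6, -3.5]
opening: 0.625
grip_force: 30.0
t: 29.67
eef_pos: [474.9, 360.0, 66.7]
tcp_rot: [-3.142, -0.0, -0.236]
ft_force: [0.5, -0.6, 0.3]
opening: 0.942
grip_force: 0.0
t: 30.17
eef_pos: [475.4, 360.4, 188.4]
tcp_rot: [-3.139, -0.003, -0.236]
ft_force: [-0.9, 0.1, -1.1]
opening: 0.946
grip_force: 0.0
wide
89 pred [301.2 252.7] seen [303.1 253.1] area 42
-89 pred [376.2 260.2] seen [377.7 261.6] area 50
med
89 pred [253.5 223. ] seen [254.1 223.9] area 37
-89 pred [313.7 211.4] seen [313.9 212. ] area 26
nar
89 pred [278.  143.3] seen [268.6 143.5] area 85
-89 pred [324.2 144.2] seen [324.  144.5] area 81
30.2167 0.9432293453729257 [ 0.07358927  0.1211089  -0.23656858]
```

```bash
python3 -c "
from cell import env
print(env.job_done())"
```

```text
the job is handed in; nothing more can be done
None
```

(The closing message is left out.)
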